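Weight a glued sherd with the heavy end of the bar

TASK

The metal weighting bar is ballasted inside one end, but nothing shows which. Lift it clear of the table by its pivoting orange handle and see which end hangs low, then set it down gently along the gluing stand, roughly centred on it, so that the heavy end presses on the green plate over the glued sherd and the light end lies on the wooden rest, and let go.

Things in the scene. Friction and masses are not known exactly. Their poses are not given: they have to be found in the camera images.
- bar_center (a point): middle of the weighting bar, a bright metal box 170 long, 36 wide, 30 high, on two rubber feet 8 mm high, 12 long, at 60 mm either side of the middle; so this centre is 23 mm and the top 38 mm above what it stands on. x runs along the bar to its blue end (-x end is yellow), y across, z up. Ballast is sealed in the blue or the yellow end, either may be. About 0.5 kg in all.
- grip (a point): centre of the handle's orange grip block over the bar's middle: 22 mm along the bar, 24 across, 36 high; with handle upright 84 mm above the feet's underside. Axes as the bar's. It pivots on a pin across the bar, 34 mm below this centre; pinch it across the bar so the bar can tip lengthwise. Hanging, the heavy end is low: its foot 15 mm lower than if level, the bar shifted 8 mm to its light end.
- handle (a joint): angle of the handle's pivot, rad: 0 when square to the bar, stops at -0.3 and 0.3. With the handle held upright and the bar hanging: positive means the yellow end is low (heavy), negative means the blue end is low (heavy). A weak spring and friction keep the handle upright while the bar stands.
- stand_mid (a point): middle of the gluing stand, fixed to the table: plywood base 210 x 85 x 12 mm; the point is at the height of the tops of both supports, 32 mm above the table. x runs along the stand towards the green press plate, z up. The middle of the bar belongs over it.
- press_plate: green press plate 60 x 60 x 8 mm on top of the glued potsherd, part of the stand, 60 mm from the stand's middle; origin at the centre of its underside, its top is 8 mm above. One foot of the bar stands on it.
- rest: light wooden rest block 60 x 60 x 20 mm at the other end of the stand, 60 mm from its middle; origin at the centre of its underside, its top is level with the press plate's. The other foot of the bar stands on it.

How it is judged:
By the outcome, as a careful person would: the job done as asked, in the order asked, and still so for the second after the job is handed in, with the robot touching nothing.
It also fails if it takes over 40 s, if anything falls off the work surface, if the arm or the gripper's body presses on something with over 40 N, if the wrist force passes 120 N, or if a joint passes its speed limit or range.

ROBOT

A 6-joint arm with a two-finger parallel gripper is mounted at the origin on a cart in front of the work surface, level with it; the furniture and walls round the work are solid. World frame = base frame: x ahead of the robot, y to its left, z up, the work surface at z = 0. Lengths are in m, angles in rad, forces in N, time in s.
With the tool pointing down it reaches from about 0.35 to 0.975 m from the base axis. Payload 4.9 kg.
Tool frame: the origin (TCP) lies on the centre line of the jaws, within the pads' length; the fingertips stand 19 mm ahead of it and the grasp point (between the pads) is the TCP; z points along the fingers, y is the line along which they close (so a half turn about z gives the same grasp; the last joint's range is limited). The gripper opens to 85 mm and grips with 20 to 120 N. Pads are 22 mm wide; open, the fingers measure 114 mm over their backs; the gripper's body (76 mm by 85 mm) begins 54 mm behind the grasp point. The pads swing forward as they close: fully open they stand 13 mm farther back than shut.
Start: joints at [-1.383, 0.053, 1.613, -0, 1.476, -0.119], TCP at [0.189, -0.596, 0.25] pointing down, gripper open.
Joint ranges: [-3.01, 3.01], [-1.01, 2.22], [0.06, 2.58], [-1.02, 4.17], [0.09, 2.62], [-3.14, 3.14]. Speed limits (rad/s): [2.57, 2.57, 3.14, 3.14, 3.14, 3.14].

INTERFACE

Orientations are given as a unit quaternion [x, y, z, w].
In Python, from cell import readout, optics, ticket, models gives the robot as it stands. The module is installed in compiled form; this text tells all that it offers.
- The arm moves only by the tool step_arm, never from a script. Its arguments are lists of equal length, an entry for each row: "dp": the shift along the tool's x, y, z in cm, a list of three; "yaw": the turn about the tool's z in degrees; "fingers": the gripper command: -1 is shut, 1 is fully open, values between are in proportion. A call has exactly 5 rows; each row is the pose to reach, as a shift and turn from the pose commanded when the call began, along the tool's axes at that moment; what a row does not reach only later rows make up. A row lasts 1/8 s, in which the tool goes at most 62.5 mm and 10.7 degrees, less where a joint would pass 70% of its speed; a pose out of reach is approached as far as the arm can. A call with a gripper value outside its range is refused whole. The fingers move at their own pace and stop on an object; the grip force is fixed at half the most. Time passes only in rows, so rows that repeat a pose let the fingers close, or fill a call up. It gives the time, the measured TCP pose, the force, the opening and the grip force at its end, in the units of the state.
- readout.get_state(): the state, without advancing time (a new reading comes with each control period).
- optics.camera(name): name is "scene" or "top" or "wrist"; returns a dict with "pixels" (420x560x3 uint8, red, green, blue), "intrinsics" (3x3 intrinsics, pixels), "view" (4x4, takes a point from world to camera coordinates). Camera axes: x right, y down, z forward; pixel columns grow to the right and rows downward; lengths in m; the calibration is good to about 2 mm. A picture is of the moment at which its call begins. There is no depth.
- ticket.hand_in(): hands the job in; it is judged then, once.
Trained networks look in a picture, given as the dict that the camera call returned (one of the last four; its "shot" number tells which), for a name from the list of things; names that differ only in an ending like _2 or _b are one class to them, and where a whole thing is asked for, a point or a joint stands for the part that bears it (a point fixed in the world has none). Each returns a list of dicts, best first, with "p" (0 to 1); they miss things now and then, are a little off and sometimes report something else, mostly with a low value. They report only what shows in the picture. A call takes as long as a camera call.
- models.trace(picture, name): "region" (420x560 bool, what is visible of it) and "bbox" ([left, top, right, bottom] in pixels, round what is visible of it).
The state is a dict: "time_s": time; "joint_positions": joint angles; "qvel": joint speeds; "effort": joint torques, N m; "ee_pos": TCP position; "tool_rot": TCP orientation; "contact_force": force on the tool from outside, world axes, zero at the start; "ft_torque": the same for the moment, N m; "opening": opening from 0.0 (shut) to 1.0 (fully open); "gripper_force": force on a finger pad.
Only numpy, scipy, OpenCV 4.12 (cv2) and the standard library are available. Lean on these libraries where they do the work, as an engineer would, in place of code of your own. Each camera call takes 0.05 s, during which the arm holds its last target. There are 200 camera calls.

## Working session

There is one attempt and no reset: what is moved stays moved. The work goes in short steps, Python scripts to look and compute and a tool call to move; the robot and the scene stay as the last step left them, time stands still between calls to the robot, and variables do not carry over. Pictures are saved under pics/ and viewed, at most 10 in all, crops included, and the job is handed in when it is done.

Besides the shell and the picture viewer there is one more tool, called after "Call:" in YAML: its name, and indented under it one key for each argument. step_arm: Moves the arm, as the interface text tells. Its arguments: {"type":"object","properties":{"dp":{"type":"array"},"yaw":{"type":"array"},"fingers":{"type":"array"}},"required":["dp","yaw","fingers"]}

```bash
mkdir -p pics; cat > h.py <<'E'
import numpy as np, cv2
from cell import readout, optics, ticket, models
def ray(c,uv,z):
    K=np.array(c["intrinsics"]);V=np.array(c["view"]);R=V[:3,:3];t=V[:3,3]
    o=-R.T@t;d=R.T@np.linalg.inv(K)@np.array([uv[0],uv[1],1.]);return o+d*(z-o[2])/d[2]
def proj(c,p):
    K=np.array(c["intrinsics"]);V=np.array(c["view"]);q=K@(V[:3,:3]@np.array(p)+V[:3,3]);return q[:2]/q[2]
def save(c,n): cv2.imwrite("pics/"+n,np.array(c["pixels"])[:,:,::-1])
def find(c,n,z):
    for r in models.trace(c,n)[:3]:
        m=np.array(r["region"]).astype(np.uint8)
        k=max(cv2.findContours(m,cv2.RETR_EXTERNAL,cv2.CHAIN_APPROX_NONE)[0],key=cv2.contourArea)
        w=np.array([ray(c,p[0],z) for p in k])[:,:2]
        rc=cv2.minAreaRect((w*1000).astype(np.float32))
        M=np.argwhere(m)[:,::-1].mean(0)
        print(n,round(r["p"],2),r["bbox"],"cen px",M.round(1),"world",ray(c,M,z).round(4),"rect mm",np.round(rc[0],1),np.round(rc[1],1),round(rc[2],1))
E
python3 - <<'E'
from h import *
s=readout.get_state();print({k:np.round(s[k],3) for k in("time_s","ee_pos","tool_rot","contact_force","opening")})
for n in("top","scene"):
    c=optics.camera(n);save(c,n+"0.png");print(n)
    V=np.array(c["view"]);print((-V[:3,:3].T@V[:3,3]).round(3))
    for k,z in(("bar_center",.038),("grip",.102),("stand_mid",.012),("press_plate",.04),("rest",.04)):find(c,k,z)
E
python3 -c "
import cv2,numpy as np
cv2.imwrite('pics/both.png',cv2.resize(np.vstack([cv2.imread('pics/top0.png')]),(784,588)))"
```

```text
{'time_s': np.float64(0.0), 'ee_pos': array([ 0.189, -0.595,  0.249]), 'tool_rot': array([ 0.988,  0.153, -0.   , -0.001]), 'contact_force': array([-0.697,  0.136, -0.98 ]), 'opening': np.float64(0.995)}
top
[0.442 0.043 1.018]
bar_center 0.54 [352.2, 200.7, 369.4, 219.7] cen px [359.4 211.3] world [ 0.5162 -0.0927  0.038 ] rect mm [515.7 -92.8] [29.6 25.8] 89.8
grip 0.5 [351.0, 205.3, 368.9, 218.2] cen px [359.1 210.9] world [ 0.512  -0.0832  0.102 ] rect mm [512.  -83.1] [25.9 23.9] 76.1
stand_mid 0.7 [183.1, 175.8, 249.7, 287.3] cen px [217.8 233.1] world [0.4722 0.1913 0.012 ] rect mm [471.7 190.6] [ 89.  216.5] 73.1
press_plate 0.9 [190.0, 241.4, 226.4, 280.8] cen px [207.  260.8] world [0.4168 0.2078 0.04  ] rect mm [417.1 207.8] [59.6 60.7] 72.2
rest 0.6 [204.5, 188.0, 242.9, 224.6] cen px [225.8 203.9] world [0.5294 0.1721 0.04  ] rect mm [529.4 172.6] [62.4 60.3] 72.2
scene
[0.06  0.654 0.659]
bar_center 0.75 [263.4, 170.5, 335.1, 227.8] cen px [300.5 199.9] world [ 0.5061 -0.0797  0.038 ] rect mm [513.8 -79.4] [105.4 216.1] 52.7
grip 0.58 [292.0, 169.3, 305.3, 194.4] cen px [298.9 180.2] world [ 0.4972 -0.0586  0.102 ] rect mm [494.6 -54.8] [28.  91.2] 32.0
stand_mid 0.84 [183.6, 256.1, 295.3, 353.2] cen px [236.9 300.4] world [0.4635 0.1968 0.012 ] rect mm [474.8 192.2] [ 87.4 220.3] 72.9
press_plate 0.56 [226.8, 289.1, 278.6, 328.5] cen px [254.9 309.5] world [0.4097 0.2167 0.04  ] rect mm [410.4 215.7] [61. 63.] 70.3
rest 0.67 [189.0, 255.5, 239.6, 289.6] cen px [213.9 272.8] world [0.5189 0.1866 0.04  ] rect mm [519.8 184.9] [66.5 76.9] 73.2
```

View pics/both.png

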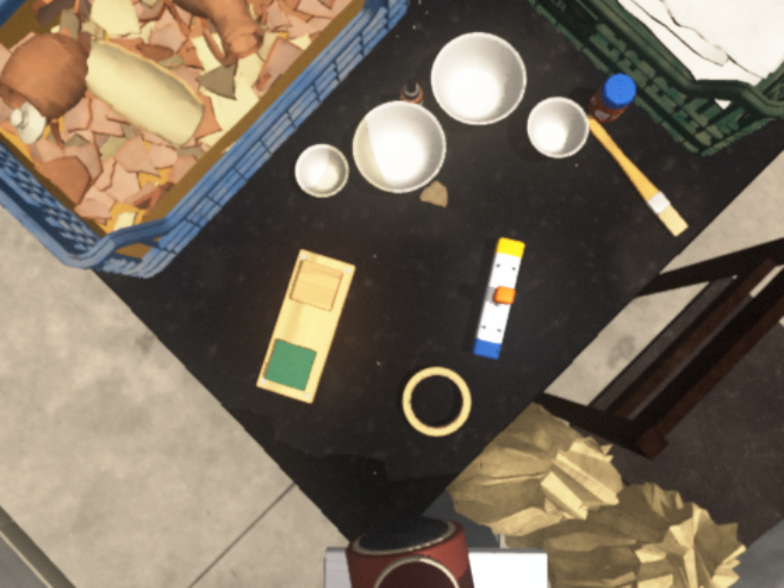

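View pics/scene0.png

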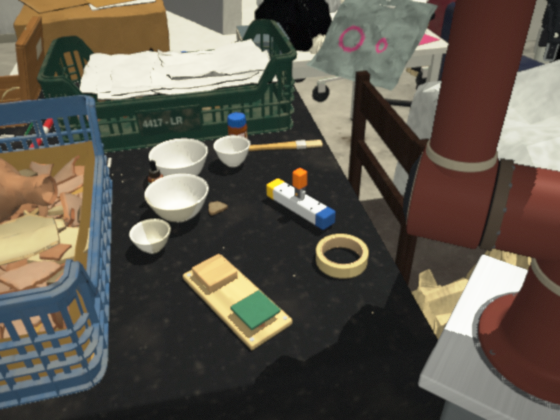

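The top view shows the bar with its yellow end far from the robot at about (364,176) and its blue end near at (348,250). The orange grip is at (360,211), the stand's green plate at (207,261) and its wooden rest at (227,204). The scene view agrees. Next I'll measure the bar's axis by colour.

```bash
python3 - <<'E'
from h import *
c=optics.camera("top");im=np.array(c["pixels"]);hsv=cv2.cvtColor(im,cv2.COLOR_RGB2HSV)
x0,y0=330,160;sub=hsv[y0:265,x0:390]
def cen(lo,hi,z,n):
    m=cv2.inRange(sub,lo,hi);nn,l,s,ce=cv2.connectedComponentsWithStats(m);i=1+s[1:,4].argmax()
    p=ce[i]+[x0,y0];w=ray(c,p,z);print(n,s[i],p.round(1),w.round(4));return w
b=cen((100,150,60),(125,255,255),.036,"blue");y=cen((20,150,120),(35,255,255),.036,"yel");g=cen((3,150,120),(15,255,255),.095,"org")
d=b-y;print("len",np.hypot(*d[:2]),"ang",np.degrees(np.arctan2(d[1],d[0])),"mid",(b+y)/2)
# whole bar rect incl. white
m=cv2.inRange(sub,(0,0,150),(180,80,255))|cv2.inRange(sub,(100,150,60),(125,255,255))|cv2.inRange(sub,(20,150,120),(35,255,255))|cv2.inRange(sub,(3,150,120),(15,255,255))
nn,l,s,ce=cv2.connectedComponentsWithStats(m);i=1+s[1:,4].argmax()
w=np.array([ray(c,(p[1]+x0,p[0]+y0),.038)[:2]*1000 for p in np.argwhere(l==i)],np.float32);print(cv2.minAreaRect(w))
E
```

```text
blue [  8  82  20  15 189] [347.3 249.2] [ 0.4412 -0.0687  0.036 ]
yel [ 24   9  21  16 211] [364.3 176. ] [ 0.5867 -0.103   0.036 ]
org [23 45 15 12 54] [358.5 211.8] [ 0.5109 -0.0831  0.095 ]
len 0.1495045144295537 ang 166.74341927764698 mid [ 0.51396303 -0.08581646  0.036     ]
((514.1130981445312, -86.94198608398438), (39.95030212402344, 170.81031799316406), 77.39534759521484)
```

The bar axis lies at -13° and its middle is at about (0.514, -0.086). The chair at the right may stand in the way of the arm, so I'll check its height before sweeping past.

```bash
python3 - <<'E'
from h import *
s=cv2.imread("pics/scene0.png")[40:300,300:460];t=cv2.imread("pics/top0.png")[150:340,370:560]
cv2.imwrite("pics/chair.png",np.hstack([cv2.resize(s,(352,572)),cv2.resize(t,(440,572))]))
c=optics.camera("top");d=optics.camera("scene")
for f in np.linspace(0,1,6):
    p=np.array([.189,-.595,.25])*(1-f)+np.array([.513,-.085,.25])*f;print(p.round(3),proj(c,p).round(),proj(d,p).round())
E
```

```text
[ 0.189 -0.595  0.25 ] [719. 421.] [546.  51.]
[ 0.254 -0.493  0.25 ] [647. 376.] [503.  60.]
[ 0.319 -0.391  0.25 ] [577. 332.] [458.  70.]
[ 0.383 -0.289  0.25 ] [508. 288.] [409.  80.]
[ 0.448 -0.187  0.25 ] [440. 245.] [356.  92.]
[ 0.513 -0.085  0.25 ] [373. 203.] [300. 104.]
```

View pics/chair.png

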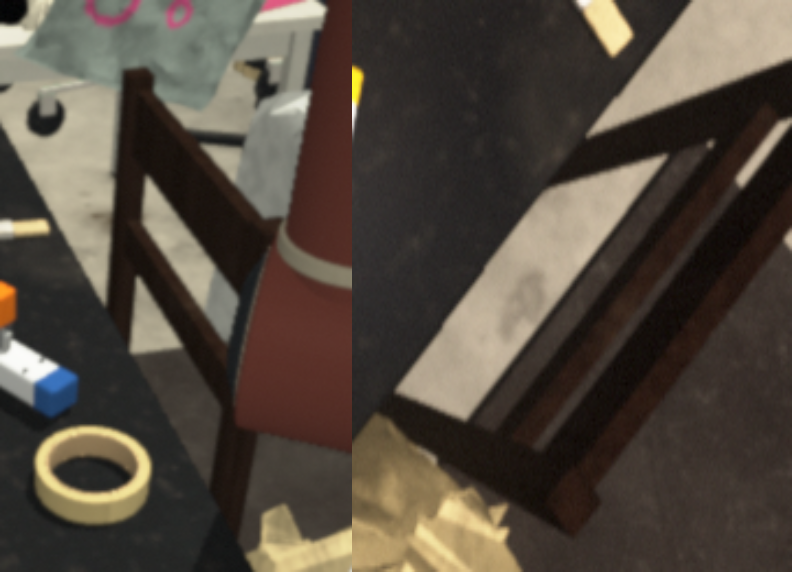

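The chair's near post top shows at about (466,318) in the top view and near x=418 in the scene view. I'll triangulate it.

```bash
python3 - <<'E'
from h import *
c=optics.camera("top");d=optics.camera("scene")
for z in np.arange(0,.45,.05):
    p=ray(c,(466,318),z);print(p.round(3),proj(d,p).round())
E
```

```text
[ 0.304 -0.311  0.   ] [432. 190.]
[ 0.311 -0.294  0.05 ] [429. 174.]
[ 0.318 -0.277  0.1  ] [427. 157.]
[ 0.324 -0.259  0.15 ] [425. 139.]
[ 0.331 -0.242  0.2  ] [422. 119.]
[ 0.338 -0.224  0.25 ] [419.  97.]
[ 0.345 -0.207  0.3  ] [416.  74.]
[ 0.351 -0.19   0.35 ] [412.  48.]
[ 0.358 -0.172  0.4  ] [409.  21.]
```

Call:
step_arm:
  dp:
    - [0, 0, -6]
    - [0, 0, -12]
    - [4, -3.4, -15]
    - [8.8, -7.4, -15]
    - [13.5, -11.4, -15]
  yaw: [8, 16, 24, 30.6, 30.6]
  fingers: [1, 1, 1, 1, 1]

```text
time_s: 1.48
ee_pos: [0.2837, -0.445, 0.4012]
tool_rot: [0.993, -0.114, 0.001, 0.001]
contact_force: [0.5, -1.0, -0.7]
opening: 0.996
gripper_force: 0.0
```

Call:
step_arm:
  dp:
    - [2, -5.7, 0]
    - [4, -11.4, 0]
    - [6, -17.1, 0]
    - [8, -22.8, 0]
    - [10, -28.5, 0]
  yaw: [0, 0, 0, 0, 0]
  fingers: [1, 1, 1, 1, 1]

```text
time_s: 2.1
ee_pos: [0.4453, -0.1894, 0.4006]
tool_rot: [0.994, -0.113, 0.001, 0.0]
contact_force: [0.9, -0.5, 0.2]
opening: 0.999
gripper_force: 0.0
```

Call:
step_arm:
  dp:
    - [2, -5.7, 0]
    - [4.2, -11.9, 3]
    - [4.2, -11.9, 9]
    - [4.2, -11.9, 15]
    - [4.2, -11.9, 20]
  yaw: [0, 0, 0, 0, 0]
  fingers: [1, 1, 1, 1, 1]

```text
time_s: 2.72
ee_pos: [0.5117, -0.084, 0.1976]
tool_rot: [0.994, -0.113, -0.001, -0.0]
contact_force: [0.8, -0.2, -0.2]
opening: 0.997
gripper_force: 0.0
```

```bash
python3 - <<'E'
from h import *
c=optics.camera("wrist");save(c,"w1.png")
s=readout.get_state();print(s["ee_pos"],s["tool_rot"],s["time_s"])
print("tcp-down px",[proj(c,[s["ee_pos"][0],s["ee_pos"][1],z]).round() for z in(.102,.084,.038)])
find(c,"grip",.102);find(c,"bar_center",.038)
E
```

```text
[ 0.50779821 -0.08301599  0.18998917] [ 0.99355738 -0.11311872 -0.00679673 -0.00130293] 2.775
tcp-down px [array([281., 229.]), array([281., 222.]), array([282., 207.])]
grip 0.91 [266.9, 196.4, 302.6, 236.2] cen px [285.9 213.9] world [ 0.519  -0.0893  0.102 ] rect mm [519.8 -89.6] [23.1 29.3] 77.0
grip 0.69 [23.5, 309.1, 83.5, 344.6] cen px [ 47.2 319.3] world [0.4735 0.1294 0.102 ] rect mm [475.1 128.8] [28.1 57.2] 12.4
grip 0.43 [263.7, 106.2, 304.4, 280.1] cen px [285.6 190. ] world [ 0.5371 -0.0932  0.102 ] rect mm [530.3 -91.5] [ 27.6 130. ] 76.9
bar_center 0.64 [264.4, 105.9, 306.5, 279.0] cen px [285.5 188.8] world [ 0.5245 -0.0908  0.038 ] rect mm [514.5 -88.7] [ 36.3 168.2] 76.9
bar_center 0.21 [4.8, 204.1, 79.0, 264.8] cen px [ 42.3 233. ] world [0.5356 0.1566 0.038 ] rect mm [534.3 156.9] [69.6 62.6] 73.0
```

View pics/w1.png

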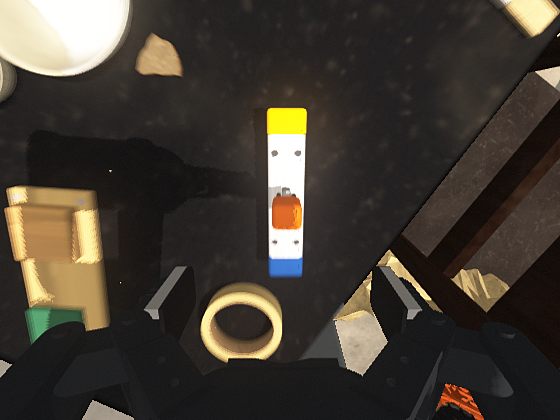

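The wrist view shows the orange grip at (286,214), squarely in line with the bar, with yellow at the top and blue at the bottom. The jaws need to go about 3 mm along +y. I'll descend now.

Call:
step_arm:
  dp:
    - [0.2, 0.3, 3]
    - [0.2, 0.3, 7]
    - [0.2, 0.3, 10]
    - [0.2, 0.3, 11.5]
    - [0.2, 0.3, 11.5]
  yaw: [0, 0, 0, 0, 0]
  fingers: [1, 1, 1, 1, 1]

```text
time_s: 3.5
ee_pos: [0.5146, -0.0885, 0.0866]
tool_rot: [0.994, -0.113, 0.001, 0.0]
contact_force: [0.3, -0.8, -0.3]
opening: 1.001
gripper_force: 0.0
```

```bash
python3 - <<'E'
from h import *
c=optics.camera("wrist");save(c,"w2.png")
s=readout.get_state();print(s["ee_pos"],s["tool_rot"],s["time_s"],s["contact_force"])
find(c,"grip",.102);find(c,"bar_center",.038)
print("tcp px",proj(c,[s["ee_pos"][0],s["ee_pos"][1],.102]))
E
```

```text
[ 0.51506202 -0.08861554  0.08733772] [ 9.93540791e-01 -1.13466373e-01  1.41684699e-03  2.67680231e-04] 3.55 [-0.61116431 -0.08323414  0.63275939]
grip 0.7 [249.9, 243.7, 310.0, 330.2] cen px [280.9 290.5] world [ 0.5237 -0.0909  0.102 ] rect mm [525.4 -91.3] [23.2 39.3] 76.9
bar_center 0.86 [249.6, 104.4, 316.8, 359.9] cen px [281.3 226.3] world [ 0.529 -0.092  0.038] rect mm [515.1 -88.5] [ 36.8 167.3] 76.8
tcp px [280.38949496 309.6363297 ]
```

View pics/w2.png

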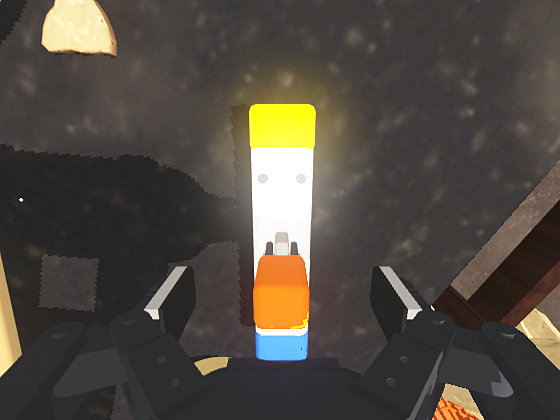

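The grip sits centred between the open pads at about (281,290), and the bar centre matches the TCP within 1 mm. I'll close the fingers.

Call:
step_arm:
  dp:
    - [0, 0, 0.2]
    - [0, 0, 0.2]
    - [0, 0, 0.2]
    - [0, 0, 0.2]
    - [0, 0, 0.2]
  yaw: [0, 0, 0, 0, 0]
  fingers: [0, -1, -1, -1, -1]

```text
time_s: 4.28
ee_pos: [0.5137, -0.088, 0.0835]
tool_rot: [0.994, -0.113, 0.0, -0.0]
contact_force: [-0.6, 1.1, 2.0]
opening: 0.275
gripper_force: 59.5
```

Call:
step_arm:
  dp:
    - [0, 0, 0]
    - [0, 0, -0.5]
    - [0, 0, -1.5]
    - [0, 0, -3]
    - [0, 0, -4.5]
  yaw: [0, 0, 0, 0, 0]
  fingers: [-1, -1, -1, -1, -1]

```text
time_s: 4.9
ee_pos: [0.5138, -0.0882, 0.1295]
tool_rot: [0.994, -0.113, 0.0, 0.0]
contact_force: [0.2, 0.1, -4.9]
opening: 0.272
gripper_force: 59.3
```

Call:
step_arm:
  dp:
    - [0, 0, -2]
    - [0, 0, -4]
    - [0, 0, -6]
    - [0, 0, -6]
    - [0, 0, -6]
  yaw: [0, 0, 0, 0, 0]
  fingers: [-1, -1, -1, -1, -1]

```text
time_s: 5.52
ee_pos: [0.5133, -0.088, 0.1878]
tool_rot: [0.994, -0.113, -0.0, -0.0]
contact_force: [0.0, 0.2, -5.4]
opening: 0.269
gripper_force: 59.4
```

```bash
python3 - <<'E'
from h import *
c=optics.camera("scene");save(c,"s1.png");w=optics.camera("wrist");save(w,"w3.png")
s=readout.get_state();print(s["ee_pos"],s["time_s"],s["contact_force"],s["ft_torque"],s["opening"],s["gripper_force"])
find(c,"grip",.2)
a=cv2.imread("pics/s1.png")[60:260,200:400]
cv2.imwrite("pics/lift.png",np.hstack([cv2.resize(a,(400,400)),cv2.resize(cv2.imread("pics/w3.png"),(400,300))[:,:] if 0 else cv2.copyMakeBorder(cv2.resize(cv2.imread("pics/w3.png"),(400,300)),0,100,0,0,0)]))
E
```

```text
[ 0.512925   -0.08788784  0.18694511] 5.625 [ 0.30483706 -0.31753256 -4.55959043] [-0.00129393 -0.06256953  0.01599208] 0.2753031604176575 59.40248250961304
grip 0.49 [294.4, 125.7, 311.0, 152.0] cen px [302.1 137.3] world [ 0.4902 -0.0573  0.2   ] rect mm [490.5 -58.9] [ 21.4 117.3] 25.0
```

View pics/lift.png

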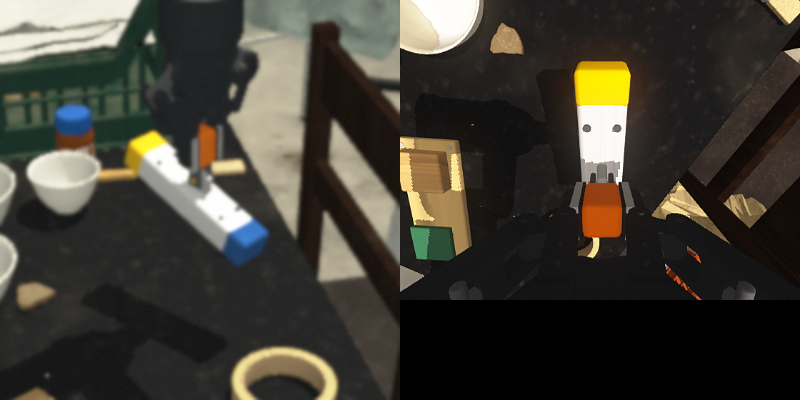

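```bash
python3 - <<'E'
from h import *
c=optics.camera("scene")
g=np.array([.513,-.088,.1865]);a=np.radians(166.9);X=np.array([np.cos(a),np.sin(a),0])
for t in(-14,0,14): # >0: yellow low
    r=np.radians(t);pin=g-[0,0,.034]
    ux=X*np.cos(r)+np.array([0,0,np.sin(r)]);uz=np.array([0,0,np.cos(r)])-X*np.sin(r)
    cen=pin-.027*uz;print(t,"blue",proj(c,cen+.077*ux).round(1),"yel",proj(c,cen-.077*ux).round(1))
im=np.array(c["pixels"]);h=cv2.cvtColor(im,cv2.COLOR_RGB2HSV)[110:200,250:345]
for lo,hi in(((100,150,60),(125,255,255)),((20,150,120),(35,255,255))):
    n,l,s,ce=cv2.connectedComponentsWithStats(cv2.inRange(h,lo,hi));i=1+s[1:,4].argmax();print(ce[i]+[250,110],s[i,4])
E
```

```text
-14 blue [325.1 182.1] yel [272.  138.4]
0 blue [328.9 176.1] yel [273.6 147.3]
14 blue [331.  168.2] yel [276.7 156.3]
[322.91919192 181.5993266 ] 297
[270.58737864 134.43203883] 206
```

Blue hangs low at (323,182) and yellow high at (271,134), which matches the predicted negative tilt, so blue is the heavy end. Blue goes on the green plate, so only a 4° turn is needed. I'll carry it over smoothly.

Call:
step_arm:
  dp:
    - [-0.5, -1.2, 0]
    - [-1.6, -3.6, 0]
    - [-3, -6.9, 0]
    - [-4.6, -10.5, 0]
    - [-6.2, -14.2, 0]
  yaw: [0, 0, 0, 0, 0]
  fingers: [-1, -1, -1, -1, -1]

```text
time_s: 6.35
ee_pos: [0.4845, 0.066, 0.1881]
tool_rot: [0.994, -0.113, -0.0, -0.0]
contact_force: [0.1, -0.8, -4.4]
opening: 0.272
gripper_force: 59.4
```

Call:
step_arm:
  dp:
    - [-1.6, -3.7, 0]
    - [-3.2, -7.3, 0]
    - [-4.4, -10.1, 0]
    - [-5.1, -11.6, 0]
    - [-5.3, -12.1, 0]
  yaw: [1, 2, 3, 4, 4.4]
  fingers: [-1, -1, -1, -1, -1]

```text
time_s: 6.98
ee_pos: [0.4601, 0.1953, 0.188]
tool_rot: [0.989, -0.151, -0.0, 0.0]
contact_force: [-0.2, -1.2, -4.3]
opening: 0.271
gripper_force: 59.7
```

Call:
step_arm:
  dp:
    - [0, 0, 0]
    - [0, 0, 0]
    - [0, 0, 0]
    - [0, 0, 0]
    - [0, 0, 0]
  yaw: [0, 0, 0, 0, 0]
  fingers: [-1, -1, -1, -1, -1]

```text
time_s: 7.6
ee_pos: [0.461, 0.1938, 0.1883]
tool_rot: [0.988, -0.152, 0.0, -0.0]
contact_force: [0.2, -0.1, -4.9]
opening: 0.277
gripper_force: 59.7
```

```bash
python3 - <<'E'
from h import *
w=optics.camera("wrist");save(w,"w4.png");c=optics.camera("scene");save(c,"s2.png");t=optics.camera("top")
s=readout.get_state();print(s["ee_pos"],s["tool_rot"],s["time_s"],s["contact_force"])
for n,k in(("w",w),("s",c),("t",t)):
    print(n)
    for q,z in(("stand_mid",.012),("press_plate",.04),("rest",.04)):find(k,q,z)
a=cv2.imread("pics/s2.png")[200:380,130:330]
cv2.imwrite("pics/v2.png",np.hstack([cv2.resize(a,(400,360)),cv2.copyMakeBorder(cv2.resize(cv2.imread("pics/w4.png"),(400,300)),0,60,0,0,0)]))
E
```

```text
[0.46093949 0.19397414 0.18833782] [ 9.88454835e-01 -1.51515804e-01  3.16247673e-05 -8.29833545e-06] 7.75 [-0.17996232 -0.27401829 -4.41746656]
w
stand_mid 0.6 [238.2, 72.9, 329.3, 256.8] cen px [282.2 148.8] world [0.5091 0.178  0.012 ] rect mm [487.5 184.6] [ 85.8 180.5] 72.7
press_plate 0.19 [253.1, 244.7, 313.7, 335.4] cen px [282.4 291.6] world [0.3746 0.2203 0.04  ] rect mm [377.8 219.4] [ 58.3 102.6] 72.9
rest 0.45 [233.8, 71.2, 330.7, 257.9] cen px [282.5 147.4] world [0.5123 0.1767 0.04  ] rect mm [490.4 184.1] [ 76.8 167.9] 72.7
s
stand_mid 0.92 [181.0, 253.6, 295.0, 350.0] cen px [236.4 301.6] world [0.4625 0.1994 0.012 ] rect mm [474.3 192.9] [ 87.  219.5] 73.3
press_plate 0.86 [230.6, 295.3, 283.2, 327.1] cen px [254.6 309.5] world [0.4102 0.2169 0.04  ] rect mm [411.6 215.4] [61.1 62.6] 72.8
t
stand_mid 0.75 [177.8, 177.1, 251.7, 277.9] cen px [232.2 218.9] world [0.5013 0.1624 0.012 ] rect mm [481.9 187.8] [ 85.2 190.2] 73.5
press_plate 0.54 [219.8, 254.6, 226.5, 263.0] cen px [221.4 258.2] world [0.4219 0.1794 0.04  ] rect mm [420.9 178.2] [19.7  9.7] 10.3
rest 0.97 [220.1, 190.0, 243.9, 221.1] cen px [233.5 206.2] world [0.525  0.1567 0.04  ] rect mm [525.  156.3] [32.7 60.6] 77.8
```

View pics/v2.png

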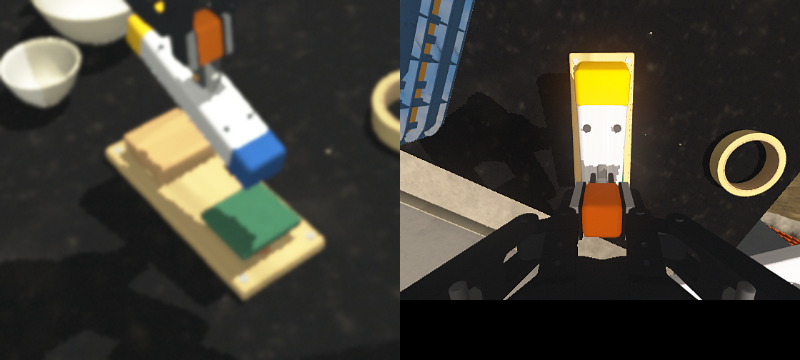

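The scene view shows the blue end hanging over the green plate. The wrist view puts the bar in line with the stand, and the stand's middle measures (0.473, 0.189), which agrees with the earlier value. I'll lower it to just above contact, then level it down while backing 13 mm towards the rest.

Call:
step_arm:
  dp:
    - [0, 0, 1]
    - [0, 0, 2.3]
    - [0, 0, 3.5]
    - [0, 0, 4.3]
    - [0, 0, 4.6]
  yaw: [0, 0, 0, 0, 0]
  fingers: [-1, -1, -1, -1, -1]

```text
time_s: 8.82
ee_pos: [0.4604, 0.1939, 0.1412]
tool_rot: [0.988, -0.151, -0.001, 0.0]
contact_force: [1.3, 0.9, -5.2]
opening: 0.272
gripper_force: 59.7
```

Call:
step_arm:
  dp:
    - [0, 0, 0.15]
    - [0, 0, 0.3]
    - [0, 0, 0.45]
    - [0.1, 0, 0.6]
    - [0.2, 0, 0.7]
  yaw: [0, 0, 0, 0, 0]
  fingers: [-1, -1, -1, -1, -1]

```text
time_s: 9.45
ee_pos: [0.4629, 0.1934, 0.1353]
tool_rot: [0.988, -0.151, 0.0, -0.0]
contact_force: [-0.2, -0.1, -4.4]
opening: 0.278
gripper_force: 59.6
```

Call:
step_arm:
  dp:
    - [0.2, 0, 0.15]
    - [0.35, 0, 0.3]
    - [0.5, 0, 0.45]
    - [0.65, 0, 0.6]
    - [0.75, 0, 0.7]
  yaw: [0, 0, 0, 0, 0]
  fingers: [-1, -1, -1, -1, -1]

```text
time_s: 10.07
ee_pos: [0.4706, 0.1911, 0.1288]
tool_rot: [0.988, -0.151, 0.001, -0.0]
contact_force: [1.0, -0.7, -2.2]
opening: 0.269
gripper_force: 60.1
```

Call:
step_arm:
  dp:
    - [0.1, 0, 0.1]
    - [0.2, 0, 0.2]
    - [0.3, 0, 0.3]
    - [0.3, 0, 0.3]
    - [0.3, 0, 0.3]
  yaw: [0, 0, 0, 0, 0]
  fingers: [-1, -1, -1, -1, -1]

```text
time_s: 10.7
ee_pos: [0.4733, 0.1904, 0.1258]
tool_rot: [0.988, -0.151, 0.001, -0.0]
contact_force: [2.7, -1.8, -0.2]
opening: 0.273
gripper_force: 60.4
```

```bash
python3 - <<'E'
from h import *
c=optics.camera("scene");save(c,"s3.png");w=optics.camera("wrist");save(w,"w5.png")
s=readout.get_state();print(s["ee_pos"],s["tool_rot"],s["time_s"],s["contact_force"],s["ft_torque"])
a=cv2.imread("pics/s3.png")[200:380,130:330]
cv2.imwrite("pics/v3.png",np.hstack([cv2.resize(a,(400,360)),cv2.copyMakeBorder(cv2.resize(cv2.imread("pics/w5.png"),(400,300)),0,60,0,0,0)]))
E
```

```text
[0.47317718 0.19040823 0.12567251] [ 9.88459965e-01 -1.51481348e-01  4.86152184e-04 -2.50543630e-04] 10.8 [ 2.78531823e+00 -2.84567890e-01  2.84407464e-04] [-0.21266006 -0.56410123  0.02011849]
```

View pics/v3.png

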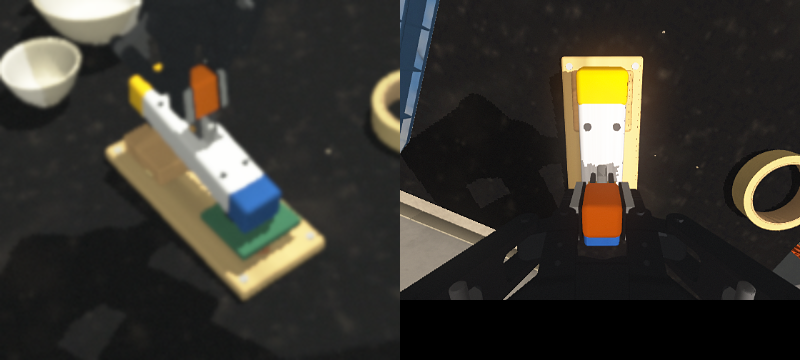

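The blue foot is on the green plate, the bar is almost level over the rest, and the vertical load has passed to the stand. I'll lower 1 mm more and open gently.

Call:
step_arm:
  dp:
    - [0, 0, 0.05]
    - [0, 0, 0.1]
    - [0, 0, 0.13]
    - [0, 0, 0.13]
    - [0, 0, 0.13]
  yaw: [0, 0, 0, 0, 0]
  fingers: [-1, -1, -1, -1, -1]

```text
time_s: 11.42
ee_pos: [0.4726, 0.1903, 0.1238]
tool_rot: [0.988, -0.151, -0.0, -0.0]
contact_force: [1.9, 0.7, -0.6]
opening: 0.271
gripper_force: 60.2
```

Call:
step_arm:
  dp:
    - [0, 0, 0]
    - [0, 0, 0]
    - [0, 0, 0]
    - [0, 0, 0]
    - [0, 0, 0]
  yaw: [0, 0, 0, 0, 0]
  fingers: [-0.4, -0.3, -0.2, 0, 0.3]

```text
time_s: 12.05
ee_pos: [0.4727, 0.1903, 0.124]
tool_rot: [0.988, -0.151, -0.0, 0.0]
contact_force: [-0.6, -0.2, 0.4]
opening: 0.651
gripper_force: 0.0
```

Call:
step_arm:
  dp:
    - [0, 0, 0]
    - [0, 0, 0]
    - [0, 0, -1]
    - [0, 0, -3]
    - [0, 0, -6]
  yaw: [0, 0, 0, 0, 0]
  fingers: [0.6, 0.8, 0.8, 0.8, 0.8]

```text
time_s: 12.68
ee_pos: [0.4723, 0.1901, 0.1844]
tool_rot: [0.988, -0.151, -0.001, 0.0]
contact_force: [0.0, 0.7, 0.0]
opening: 0.906
gripper_force: 0.0
```

Call:
step_arm:
  dp:
    - [0, 0, -4]
    - [0, 0, -8]
    - [0, 0, -12]
    - [0, 0, -12]
    - [0, 0, -12]
  yaw: [0, 0, 0, 0, 0]
  fingers: [0.8, 0.8, 0.8, 0.8, 0.8]

```text
time_s: 13.3
ee_pos: [0.4727, 0.1902, 0.304]
tool_rot: [0.988, -0.151, 0.0, -0.0]
contact_force: [-0.5, 0.4, -0.8]
opening: 0.896
gripper_force: 0.0
```

```bash
python3 - <<'E'
from h import *
c=optics.camera("scene");save(c,"s4.png");w=optics.camera("wrist");save(w,"w6.png")
s=readout.get_state();print(s["ee_pos"],s["tool_rot"],s["time_s"],s["contact_force"])
find(w,"bar_center",.078);find(w,"stand_mid",.012);find(c,"bar_center",.078);find(c,"stand_mid",.012)
a=cv2.imread("pics/s4.png")[200:380,130:330]
cv2.imwrite("pics/v4.png",np.hstack([cv2.resize(a,(400,360)),cv2.copyMakeBorder(cv2.resize(cv2.imread("pics/w6.png"),(400,300)),0,60,0,0,0)]))
E
```

```text
[0.47217661 0.19012324 0.30248933] [ 9.88461223e-01 -1.51468613e-01 -1.19691265e-03  4.87842439e-04] 13.4 [ 0.10936337  0.67190316 -0.99586415]
bar_center 0.66 [259.5, 109.4, 303.8, 156.9] cen px [282.  133.2] world [0.5328 0.1706 0.078 ] rect mm [538.9 190.9] [ 9.  51.9] 71.2
bar_center 0.61 [263.5, 107.5, 298.5, 248.1] cen px [281.9 173.8] world [0.4894 0.1844 0.078 ] rect mm [482.2 186.5] [ 35.5 163.6] 72.5
bar_center 0.58 [250.1, 95.3, 315.5, 246.8] cen px [282.7 165.6] world [0.4982 0.1807 0.078 ] rect mm [486.4 185.2] [ 72.3 175.2] 72.3
stand_mid 0.9 [249.1, 96.0, 314.4, 246.9] cen px [282.9 165.5] world [0.4897 0.1829 0.012 ] rect mm [475.3 187.9] [ 85.  208.5] 72.8
bar_center 0.93 [192.7, 234.5, 265.1, 314.2] cen px [231.4 274.1] world [0.4648 0.2023 0.078 ] rect mm [468.1 204. ] [ 71.9 190.6] 60.4
stand_mid 0.79 [182.9, 266.5, 293.3, 352.9] cen px [237.7 309.7] world [0.4497 0.2128 0.012 ] rect mm [473.5 192.1] [ 86.2 218.4] 72.8
```

View pics/v4.png

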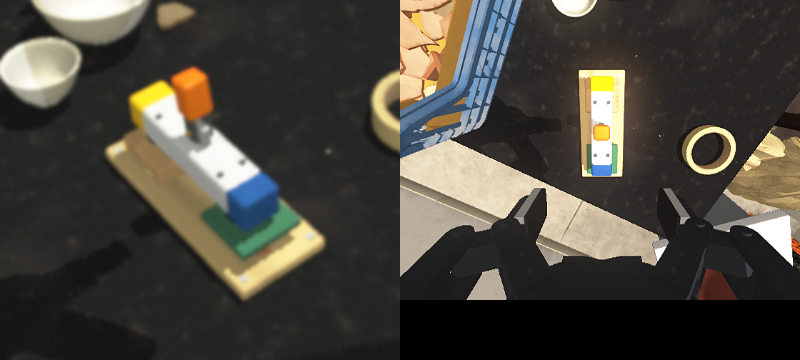

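```bash
python3 - <<'E'
from h import *
from scipy.optimize import least_squares
def cen(c,lo,hi,guess,r=28):
    im=np.array(c["pixels"]);u,v=proj(c,guess).astype(int);y0,x0=max(v-r,0),max(u-r,0)
    m=cv2.inRange(cv2.cvtColor(im[y0:v+r,x0:u+r],cv2.COLOR_RGB2HSV),lo,hi)
    n,l,s,ce=cv2.connectedComponentsWithStats(m);i=1+s[1:,4].argmax();return ce[i]+[x0,y0],s[i,4]
cs=[optics.camera("scene"),optics.camera("wrist")]
mid=np.array([.473,.190,.063]);X=np.array([-.9537,.3007,0])
for n,lo,hi,sg in(("blue",(100,140,50),(128,255,255),1),("yel",(18,140,120),(35,255,255),-1)):
    g=mid+sg*.077*X;o=[cen(c,lo,hi,g) for c in cs];print(n,o,[proj(c,g).round(1) for c in cs])
    r=least_squares(lambda p:np.concatenate([proj(c,p)-q[0] for c,q in zip(cs,o)]),g);d=r.x-mid;print(r.x.round(4),"along",(d@X).round(4),"res",r.fun.round(1))
o=[cen(c,(3,150,110),(15,255,255),mid+[0,0,.061],18) for c in cs];r=least_squares(lambda p:np.concatenate([proj(c,p)-q[0] for c,q in zip(cs,o)]),mid);print("grip",r.x,r.fun.round(1),"along",(r.x-mid)@X)
E
```

```text
blue [(array([256.568, 300.522]), np.int32(500)), (array([281.76790123, 238.27407407]), np.int32(405))] [array([260.8, 300.7]), array([281.7, 244.2])]
[0.4068 0.2119 0.0589] along 0.0698 res [ 1.  -0.3 -0.8 -0.4]
yel [(array([203.58295964, 249.02690583]), np.int32(223)), (array([282.19109195, 116.7183908 ]), np.int32(696))] [array([207.7, 250.9]), array([281.6, 120.4])]
[0.5511 0.1662 0.0653] along -0.0816 res [ 2.2 -0.3 -1.3 -0.6]
grip [0.48414502 0.19545755 0.11978955] [-3.7  0.8  2.2  1.1] along -0.008987918118909512
```

The bar is down on both supports with blue on the plate, perhaps 5 mm towards the rest. I'll move the arm aside to check from the top camera.

Call:
step_arm:
  dp:
    - [0, 4, -2]
    - [0, 9, -2]
    - [0, 14, -2]
    - [0, 18, -2]
    - [0, 20, -2]
  yaw: [0, 0, 0, 0, 0]
  fingers: [0.8, 0.8, 0.8, 0.8, 0.8]

```text
time_s: 14.32
ee_pos: [0.4123, -0.0021, 0.324]
tool_rot: [0.988, -0.152, 0.0, 0.0]
contact_force: [0.5, 0.5, 0.2]
opening: 0.899
gripper_force: 0.0
```

```bash
python3 - <<'E'
from h import *
c=optics.camera("top");save(c,"t5.png")
im=np.array(c["pixels"]);x0,y0=160,150;sub=cv2.cvtColor(im[y0:310,x0:280],cv2.COLOR_RGB2HSV)
mid=np.array([.473,.19]);X=np.array([-.9537,.3007])
def cen(lo,hi,z,n):
    m=cv2.inRange(sub,lo,hi);nn,l,s,ce=cv2.connectedComponentsWithStats(m);i=1+s[1:,4].argmax()
    p=ce[i]+[x0,y0];w=ray(c,p,z);print(n,s[i],p.round(1),w.round(4),((w[:2]-mid)@X).round(4));return w
b=cen((100,150,60),(125,255,255),.076,"blue");y=cen((20,190,150),(35,255,255),.076,"yel")
print("mid",(b+y)/2,np.hypot(*(b-y)[:2]),"along",(((b+y)/2)[:2]-mid)@X)
for k,z in(("bar_center",.078),("stand_mid",.012),("press_plate",.04)):find(c,k,z)
cv2.imwrite("pics/v5.png",cv2.resize(cv2.imread("pics/t5.png")[150:310,140:300],(600,600)))
E
```

```text
blue [ 33 108  18  15 172] [201.3 265. ] [0.4096 0.2124 0.076 ] 0.0672
yel [ 57  35  21  15 193] [227.  191.9] [0.5493 0.1654 0.076 ] -0.0802
mid [0.47945667 0.18890358 0.076     ] 0.14742089129452868 along -0.0064874157874143384
bar_center 0.8 [195.0, 185.1, 235.5, 276.7] cen px [214.8 228.9] world [0.4782 0.1875 0.078 ] rect mm [478.9 189.6] [ 44.2 168.6] 72.3
stand_mid 0.78 [182.2, 176.9, 252.1, 283.5] cen px [219.9 235.7] world [0.4671 0.187  0.012 ] rect mm [473.3 191.4] [ 86.4 210.1] 72.8
press_plate 0.64 [193.2, 250.3, 227.0, 280.3] cen px [215.1 265.7] world [0.4073 0.1916 0.04  ] rect mm [406.3 189.7] [31.6 64.9] 48.2
```

View pics/v5.png

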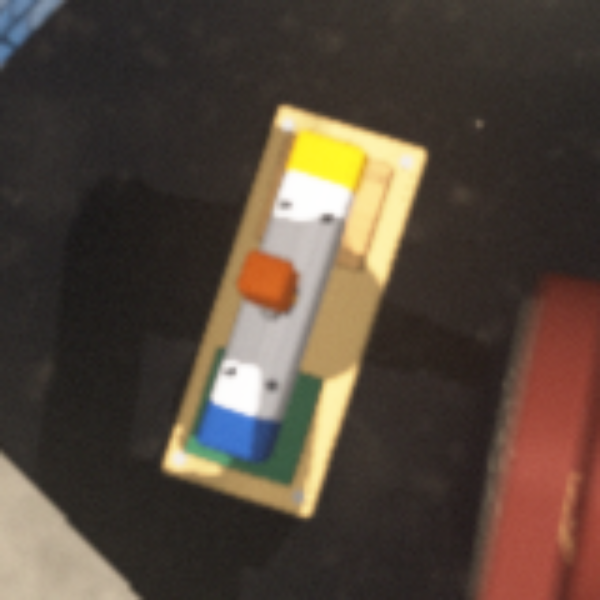

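The top view shows the bar lying along the stand, with blue on the green plate at about (201,265) and yellow over the wooden rest at (227,192). It is about 6 mm off centre, both feet are well inside their supports, and the arm is clear. I'll hand it in.

```bash
python3 -c "
from cell import ticket
print(ticket.hand_in())"
```

```text
the job is handed in; nothing more can be done
None
```

The bar hung with its blue end low, so blue is the heavy end. I set it down along the stand with blue on the green plate and yellow on the wooden rest, about 6 mm off centre towards the rest, then let go and handed it in at about 14 s; no verdict was shown.

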